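Draw the enclosure door tight with its T-handle latch

ROBOT

A 6-joint arm with a two-finger parallel gripper is mounted at the origin on a cart in front of the work surface, level with it; the furniture and walls round the work are solid. World frame = base frame: x ahead of the robot, y to its left, z up, the work surface at z = 0. Lengths are in m, angles in rad, forces in N, time in s.
With the tool pointing down it reaches from about 0.3 to 0.875 m from the base axis. Payload 6.4 kg.
Tool frame: the origin (TCP) lies midway between the tips of the shut fingers; the grasp point (between the pads) lies 19 mm behind it (ctrl.pinch_z is the distance from the TCP to the grasp point, in m); z points along the fingers, y is the line along which they close (so a half turn about z gives the same grasp; the last joint's range is limited). The gripper opens to 85 mm and grips with 20 to 120 N. Pads are 22 mm wide; open, the fingers measure 114 mm over their backs; the gripper's body (76 mm by 85 mm) begins 54 mm behind the grasp point. The pads swing forward as they close: fully open they stand 13 mm farther back than shut.
Start: joints at [1.028, 0.181, 1.607, -0, 1.354, -0.206], TCP at [0.19, 0.543, 0.231] pointing down, gripper open.
Joint ranges: [-2.99, 2.99], [-0.89, 2.07], [0.3, 2.58], [-1.14, 4.28], [0, 2.63], [-3.12, 3.12]. Speed limits (rad/s): [2.57, 2.57, 3.01, 3.14, 3.14, 3.14].

INTERFACE

Orientations are given as a unit quaternion [w, x, y, z].
In Python, from bench import ctrl gives the robot as it stands.
- The arm moves only by the tool apply_moves, never from a script. Its argument "moves" is a list of rows, each an object with "jaw": the opening, from 0 (shut) to 1 (fully open); "offset": the shift along the tool's x, y, z in mm, a list of three; "rot": the turn, a rotation vector about the tool's x, y, z in degrees, a list of three. In form: [{"jaw": jaw, "offset": [dx, dy, dz], "rot": [ax, ay, az]}, ...]. A call has exactly 5 rows; each row shifts and turns the commanded pose from where the row before left it, along the tool's axes as they then stand; what a row does not reach is not made up. A row lasts 1/8 s, in which the tool goes at most 62.5 mm and 10.7 degrees, less where a joint would pass 70% of its speed; a pose out of reach is approached as far as the arm can. A call is refused whole if a number of a shift passes 62.5 or a number of a turn 10.7, either way. A call with a gripper value outside its range is refused whole. The fingers move at their own pace and stop on an object; the grip force is fixed at half the most. Time passes only in rows, so rows that do not move let the fingers close, or fill a call up. It gives the time, the measured TCP pose, the force, the opening and the grip force at its end, in the units of the state.
- ctrl.get_obs(): the state, without advancing time (a new reading comes with each control period).
- ctrl.camera(name): name is "scene" or "side" or "wrist"; returns (picture, depth): 420x560x3 uint8, red, green, blue; 420x560 float32, m along the optical axis (not along the pixel's ray), 0 where there is no reading.
- ctrl.camera_params(name): a dict with "K" (3x3 intrinsics, pixels), "cam_to_world" (4x4, takes a point from camera to world coordinates); the wrist camera has in their place "mount" (4x4, takes a point from camera to tool coordinates, whose origin is the TCP and whose axes are the flange's). Camera axes: x right, y down, z forward; pixel columns grow to the right and rows downward; lengths in m; the calibration is good to about 2 mm. The wrist camera is an equidistant fisheye: a pixel r from the principal point sees the ray r / f radians off the axis. A picture is of the moment at which its call begins: read the wrist's pose just before it. camera_params takes no time and is no camera call.
- ctrl.hand_in(): hands the job in; it is judged then, once.
Trained networks look in the newest picture that a camera, given by its name, has taken for a name from the list of things; names that differ only in an ending like _2 or _b are one class to them, and where a whole thing is asked for, a point or a joint stands for the part that bears it (a point fixed in the world has none). Each returns a list of dicts, best first, with "score" (0 to 1); they miss things now and then, are a little off and sometimes report something else, mostly with a low value. They report only what shows in the picture. A call takes as long as a camera call.
- ctrl.outline_of(camera, target): "region" (420x560 bool, what is visible of it) and "position" ([column, row] in pixels, amid what is visible of it).
The state is a dict: "time_s": time; "q": joint angles; "dq": joint speeds; "joint_efforts": joint torques, N m; "eef_pos": TCP position; "eef_rot": TCP orientation; "wrist_force": force on the tool from outside, world axes, zero at the start; "torque": the same for the moment, N m; "opening": opening from 0.0 (shut) to 1.0 (fully open); "grasp_force": force on a finger pad.
Only numpy, scipy, OpenCV 4.12 (cv2) and the standard library are available. Lean on these libraries where they do the work, as an engineer would, in place of code of your own. Each camera call takes 0.05 s, during which the arm holds its last target. There are 200 camera calls.

TASK

The door of the larger of the two steel enclosures on the bench has only been pushed to and still stands proud on its gasket. Turn its T-handle clockwise, seen from above, until it is fully home and the door is drawn down tight and flush, then let go. The smaller enclosure is already latched: leave its handle as it is.

Things in the scene. Friction and masses are not known exactly. Their poses are not given: they have to be found in the camera images.
- large_tee (a point): centre of the grip bar of the T-handle on the LARGER enclosure. Bar: dark steel, 80 mm long, 14 wide, 16 high, its centre 36 mm above the door's face, on a stem 14 to 22 mm thick near the door's free right edge. x axis along the bar, z up the stem, about which it turns. While the latch draws, this point sinks by up to 7 mm and tilts by up to 2.5 degrees.
- large_handle (a joint): angle of that T-handle, rad: 0 = unlatched, bar parallel to the door's free edge; grows clockwise seen from above; fully home at the hard stop, 1.58, bar at right angles to that edge. Starts at 0.15 to 0.45; takes about 0.25 N m; friction holds it where it is left. The pawl is already behind the frame: turning alone draws the door down.
- large_door (a joint): door of the LARGER grey enclosure (180 x 210 mm, 99 mm high, fixed, lying on its back, door up, hinge on the left as the robot sees it, turned up to 15 degrees), rad: 0 = flush, up to 0.043 = free edge 8 mm proud on the gasket. The handle's cam draws it down as it turns, most in the first half; pressed by hand alone it springs back.
- small_handle (a joint): angle of the like T-handle on the SMALLER grey enclosure (130 x 140 mm, 79 mm high, fixed), which lies left or right of the larger one; it stands latched at about 1.55 and must stay there.

How it is judged:
At the end, for the whole second after the job is handed in: The larger enclosure's handle stands within 10 degrees of fully home (joint over 1.40 rad) and its door is drawn down to within about 1 mm of flush (under 0.006 rad); the smaller enclosure's handle is still latched (over 1.40 rad) (value of joint each of large_handle, small_handle above 1.4 rad and value of joint large_door below 0.006 rad); the robot touches nothing.
It fails at once if the smaller enclosure's handle is turned away from its latched position (value of joint small_handle below 1.4 rad).
It also fails if it takes over 29 s, if anything falls off the work surface, if the arm or the gripper's body presses on something with over 40 N, if the wrist force passes 120 N, or if a joint passes its speed limit or range.

## Working session

There is one attempt and no reset: what is moved stays moved. The work goes in short steps, Python scripts to look and compute and a tool call to move; the robot and the scene stay as the last step left them, time stands still between calls to the robot, and variables do not carry over. Pictures are saved under pics/ and viewed, at most 10 in all, crops included, and the job is handed in when it is done.

Besides the shell and the picture viewer there is one more tool, called after "Emit:" by a JSON object that holds its "fn" and its "kwargs", one argument or row to a line. apply_moves: Moves the arm, as the interface text tells. Its arguments: {"type":"object","properties":{"moves":{"type":"array"}},"required":["moves"]}

```bash
mkdir -p pics; cat > h.py <<'E'
import numpy as np, cv2
from bench import ctrl
def cloud(cam,d,p):
    K=p["K"];T=np.array(p["cam_to_world"]);v,u=np.mgrid[:420,:560]
    P=np.stack([(u-K[0][2])/K[0][0]*d,(v-K[1][2])/K[1][1]*d,d],-1)
    return P@T[:3,:3].T+T[:3,3]
E
python3 - <<'E'
from h import *
ims=[]
for c in ("scene","side"):
    im,d=ctrl.camera(c);p=ctrl.camera_params(c);W=cloud(c,d,p)
    np.save(c+".npy",W);np.save(c+"d.npy",d)
    im=im.copy()
    for n,col in (("large_tee",(255,0,0)),("small_handle",(0,255,0)),("large_door",(0,0,255))):
        for o in ctrl.outline_of(c,n)[:2]:
            r=o["region"]&(d>0);P=W[r]
            print(c,n,round(o["score"],2),np.round(o["position"]),r.sum(),np.median(P,0).round(3) if len(P) else 0, P[:,2].max() if len(P) else 0)
            if o["score"]>.3:
                cs,_=cv2.findContours(o["region"].astype(np.uint8),0,2);cv2.drawContours(im,cs,-1,col,1)
    cv2.imwrite(f"pics/{c}.png",cv2.resize(im[...,::-1],(784,588)))
print(ctrl.get_obs())
E
```

```text
scene large_tee 0.59 [255. 183.] 241 [0.509 0.176 0.145] 0.15352314588798166
scene small_handle 0.64 [332. 285.] 348 [ 0.515 -0.217  0.122] 0.1277710540008129
scene large_door 0.82 [242. 189.] 2960 [0.494 0.213 0.106] 0.15352314588798166
side large_tee 0.64 [276. 249.] 223 [0.509 0.186 0.145] 0.15257587288701135
side small_handle 0.53 [282. 174.] 57 [ 0.517 -0.196  0.121] 0.12680462171911844
side large_door 0.81 [274. 276.] 4605 [0.506 0.266 0.103] 0.15257587288701135
{'time_s': 0.4, 'q': array([ 1.02768656e+00,  1.80941802e-01,  1.60711538e+00, -1.67482251e-06,
        1.35377797e+00, -2.06294660e-01]), 'dq': array([-0.0023468 , -0.0035139 ,  0.00089277,  0.00014243, -0.00026124,
        0.00089588]), 'joint_efforts': array([ 5.04176551e-04, -4.44305027e+01, -3.51179445e+01, -1.66856438e-05,
        3.40010854e-03,  2.35130170e-05]), 'eef_pos': array([0.18998306, 0.54265603, 0.23115281]), 'eef_rot': array([-4.36167501e-05,  1.67612465e-01,  9.85852954e-01, -1.13138631e-04]), 'wrist_force': array([ 0.25464006,  0.42832019, -0.24325519]), 'torque': array([0.03966871, 0.0260632 , 0.01311468]), 'grasp_force': 0.0, 'opening': 1.0015893900216217}
```

View pics/scene.png

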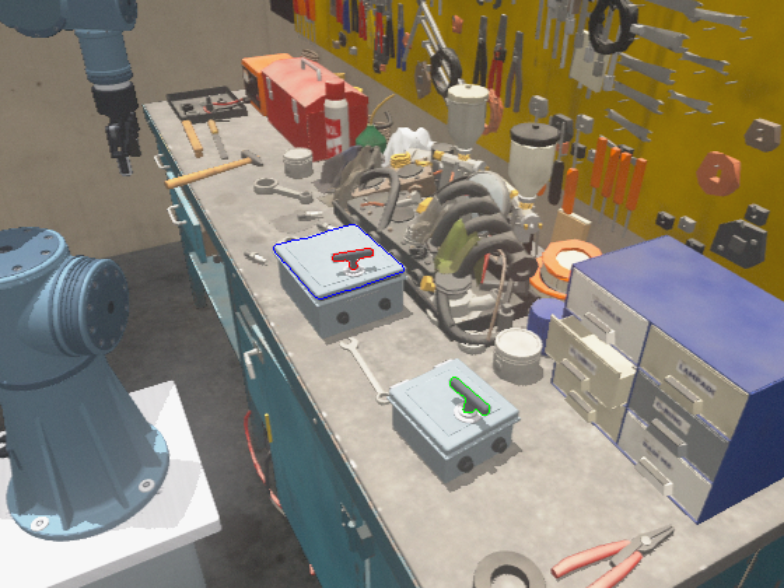

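View pics/side.png

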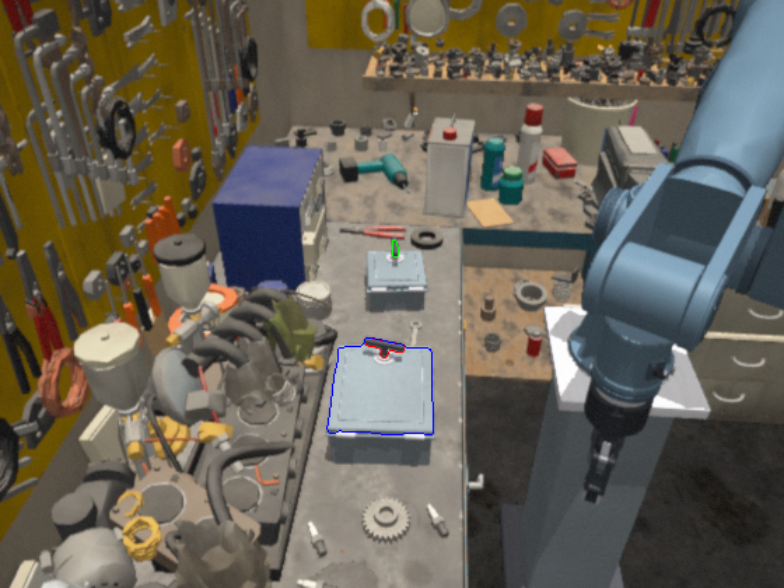

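The pictures show the large enclosure (its tee at about (352,258) in scene and (384,348) in side) and the small one to the right of it, and the outlines fit. Next I'll fit the bar and the door.

```bash
python3 - <<'E'
from h import *
ctr=np.array([.51,.18])
for c in ("scene","side"):
    W=np.load(c+".npy");d=np.load(c+"d.npy")
    m=(d>0)&(np.linalg.norm(W[...,:2]-ctr,axis=-1)<.06)&(W[...,2]>.128)
    P=W[m];print(c,len(P),np.percentile(P[:,2],[5,50,95]).round(4))
    for lo in (.128,.142):
        Q=P[P[:,2]>lo][:,:2].astype(np.float32)
        (a,b),(w,h),an=cv2.minAreaRect(Q)
        vx=cv2.fitLine(Q,cv2.DIST_HUBER,0,.01,.01).ravel()
        print(lo,np.round([a,b,w,h],4),an,"yaw",np.degrees(np.arctan2(vx[1],vx[0])))
    m=(d>0)&(np.linalg.norm(W[...,:2]-[.5,.26],axis=-1)<.2)&(W[...,2]>.092)&(W[...,2]<.115)
    Q=W[m];(a,b),(w,h),an=cv2.minAreaRect(Q[:,:2].astype(np.float32));print("door",np.round([a,b,w,h],3),an)
    A=np.c_[Q[:,:2],np.ones(len(Q))];print("plane",np.linalg.lstsq(A,Q[:,2],rcond=None)[0].round(4))
print(cv2.Rodrigues(np.zeros(3))[0][0,0])
from scipy.spatial.transform import Rotation as R
o=ctrl.get_obs();q=o["eef_rot"];print(R.from_quat([*q[1:],q[0]]).as_matrix().round(3),ctrl.pinch_z)
E
```

```text
scene 216 [0.1352 0.1469 0.1522]
0.128 [0.5091 0.1794 0.0185 0.0777] 78.4787826538086 yaw -10.75242
0.142 [0.5091 0.1794 0.0185 0.0777] 78.4787826538086 yaw -11.1944
door [0.555 0.253 0.288 0.223] 2.8490734100341797
plane [ 0.0013 -0.0182  0.1092]
side 197 [0.1347 0.1458 0.1504]
0.128 [0.5089 0.1843 0.0198 0.0775] 75.76736450195312 yaw -10.151213
0.142 [0.5094 0.1842 0.0198 0.0766] 75.76736450195312 yaw -9.6710205
door [0.556 0.26  0.288 0.227] 2.8124804496765137
plane [ 0.0014 -0.0404  0.113 ]
1.0
[[-0.944  0.33  -0.   ]
 [ 0.33   0.944 -0.   ]
 [ 0.    -0.    -1.   ]] 0.0187
```

Emit:
{"fn": "apply_moves", "kwargs": {
  "moves": [
    {"jaw":1,"offset":[-42,-24,0],"rot":[0,0,0]},
    {"jaw":1,"offset":[-42,-24,0],"rot":[0,0,0]},
    {"jaw":1,"offset":[-42,-24,0],"rot":[0,0,0]},
    {"jaw":1,"offset":[-42,-24,0],"rot":[0,0,0]},
    {"jaw":1,"offset":[-42,-24,0],"rot":[0,0,0]}
  ]
}}

```text
time_s: 1.02
eef_pos: [0.3494, 0.3589, 0.2315]
eef_rot: [0.0, 0.168, 0.986, 0.0]
wrist_force: [-0.1, 0.6, -0.4]
opening: 0.996
grasp_force: 0.0
```

Emit:
{"fn": "apply_moves", "kwargs": {
  "moves": [
    {"jaw":1,"offset":[-42,-24,0],"rot":[0,0,0]},
    {"jaw":1,"offset":[-42,-24,0],"rot":[0,0,0]},
    {"jaw":1,"offset":[-42,-24,0],"rot":[0,0,0]},
    {"jaw":1,"offset":[-42,-23,0],"rot":[0,0,0]},
    {"jaw":1,"offset":[-42,-21,0],"rot":[0,0,-8]}
  ]
}}

```text
time_s: 1.65
eef_pos: [0.5094, 0.1798, 0.2315]
eef_rot: [0.0, 0.097, 0.995, 0.0]
wrist_force: [-0.1, 0.6, -0.3]
opening: 0.998
grasp_force: 0.0
```

```bash
cat > w.py <<'E'
from h import *
from scipy.spatial.transform import Rotation as R
import sys
o=ctrl.get_obs();im,d=ctrl.camera("wrist");p=ctrl.camera_params("wrist")
q=o["eef_rot"];Rt=R.from_quat([*q[1:],q[0]]).as_matrix();print(o["eef_pos"].round(4),Rt[:,1].round(3),Rt[:,2].round(3),o["time_s"],o["opening"])
K=np.array(p["K"]);M=np.array(p["mount"]);v,u=np.mgrid[:420,:560]
x=(u-K[0,2])/K[0,0];y=(v-K[1,2])/K[1,1];r=np.hypot(x,y);s=np.tan(np.minimum(r,1.5))/np.maximum(r,1e-9)
P=np.stack([x*s*d,y*s*d,d],-1)
W=(P@M[:3,:3].T+M[:3,3])@Rt.T+o["eef_pos"]
out=im.copy()
for n in ("large_tee","large_door"):
  for a in ctrl.outline_of("wrist",n)[:1]:
    g=a["region"]&(d>0);Q=W[g]
    cs,_=cv2.findContours(a["region"].astype(np.uint8),0,2);cv2.drawContours(out,cs,-1,(255,0,0),1)
    if n=="large_tee":
        print("z",np.percentile(Q[:,2],[5,50,95]).round(4)); Q=Q[Q[:,2]>np.percentile(Q[:,2],95)-.012]
    else: Q=Q[(Q[:,2]>.085)&(Q[:,2]<.118)]
    (A,B),(w,h),an=cv2.minAreaRect(Q[:,:2].astype(np.float32));f=cv2.fitLine(Q[:,:2].astype(np.float32),cv2.DIST_HUBER,0,.01,.01).ravel()
    print(n,round(a["score"],2),a["position"],g.sum(),np.round([A,B,w,h],4),round(an,2),"yaw",np.degrees(np.arctan2(f[1],f[0])))
cv2.imwrite(sys.argv[1],cv2.resize(out[...,::-1],(784,588)))
E
python3 w.py pics/w1.png; python3 - <<'E'
from h import *
for c in("scene","side"):
    W=np.load(c+".npy");d=np.load(c+"d.npy")
    m=(d>0)&(np.linalg.norm(W[...,:2]-[.509,.182],axis=-1)<.13)&(W[...,2]>.155);print(c,m.sum(),W[m].max(0) if m.any() else 0)
E
```

```text
[0.5094 0.1798 0.2315] [0.193 0.981 0.   ] [ 0.  0. -1.] 1.65 0.9976626119877202
z [0.1453 0.1486 0.15  ]
large_tee 0.63 [276.6, 209.3] 1992 [0.5092 0.1819 0.0142 0.0796] 79.39 yaw -11.009216
large_door 0.87 [338.0, 170.9] 45619 [0.5059 0.2506 0.1873 0.2178] 2.93 yaw 62.803066
scene 0 0
side 0 0
```

View pics/w1.png

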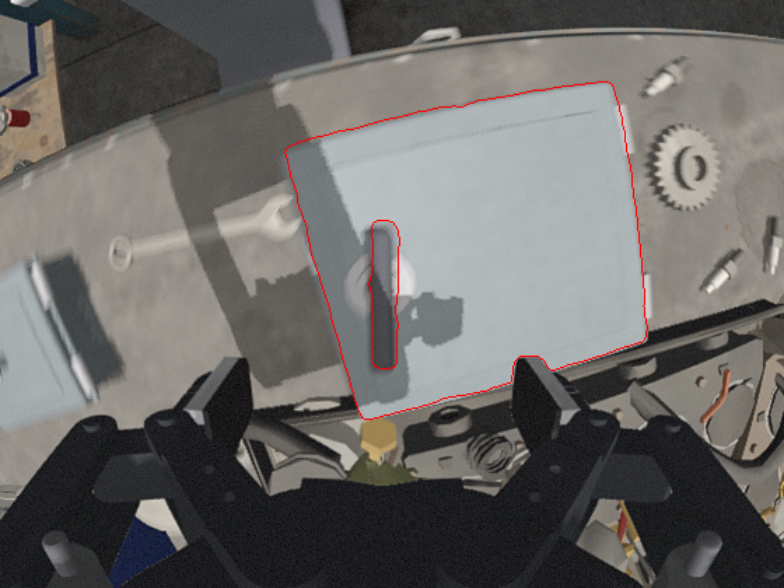

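The wrist view shows the bar centred at about (385,295) between the fingers and aligned with them. Its yaw is -11°, the door edge is at about +2.9°, so the turn to home is about 76.5°. Descending and gripping now.

Emit:
{"fn": "apply_moves", "kwargs": {
  "moves": [
    {"jaw":1,"offset":[0,2,25],"rot":[0,0,0]},
    {"jaw":1,"offset":[0,0,25],"rot":[0,0,0]},
    {"jaw":1,"offset":[0,0,25],"rot":[0,0,0]},
    {"jaw":1,"offset":[0,0,15],"rot":[0,0,0]},
    {"jaw":0.7,"offset":[0,0,9],"rot":[0,0,0]}
  ]
}}

```text
time_s: 2.42
eef_pos: [0.5083, 0.1837, 0.1317]
eef_rot: [-0.0, 0.098, 0.995, -0.0]
wrist_force: [0.6, 0.3, 0.5]
opening: 0.822
grasp_force: 0.0
```

Emit:
{"fn": "apply_moves", "kwargs": {
  "moves": [
    {"jaw":0,"offset":[0,0,0],"rot":[0,0,0]},
    {"jaw":0,"offset":[0,0,0],"rot":[0,0,0]},
    {"jaw":0,"offset":[0,0,0],"rot":[0,0,0]},
    {"jaw":0,"offset":[0,0,0],"rot":[0,0,0]},
    {"jaw":0,"offset":[0,0,0],"rot":[0,0,0]}
  ]
}}

```text
time_s: 3.05
eef_pos: [0.5091, 0.1814, 0.1333]
eef_rot: [0.0, 0.098, 0.995, -0.002]
wrist_force: [-2.6, -7.1, 3.7]
opening: 0.146
grasp_force: 61.0
```

Emit:
{"fn": "apply_moves", "kwargs": {
  "moves": [
    {"jaw":0,"offset":[0,0,0.8],"rot":[0,0,5]},
    {"jaw":0,"offset":[0,0,0.8],"rot":[0,0,5]},
    {"jaw":0,"offset":[0,0,0.8],"rot":[0,0,5]},
    {"jaw":0,"offset":[0,0,0.8],"rot":[0,0,5]},
    {"jaw":0,"offset":[0,0,0.8],"rot":[0,0,5]}
  ]
}}

```text
time_s: 3.68
eef_pos: [0.5094, 0.1809, 0.1302]
eef_rot: [0.001, 0.313, 0.95, -0.002]
wrist_force: [-5.6, -12.1, 12.8]
opening: 0.148
grasp_force: 61.7
```

Emit:
{"fn": "apply_moves", "kwargs": {
  "moves": [
    {"jaw":0,"offset":[0,0,0.6],"rot":[0,0,5]},
    {"jaw":0,"offset":[0,0,0.6],"rot":[0,0,5]},
    {"jaw":0,"offset":[0,0,0.4],"rot":[0,0,5]},
    {"jaw":0,"offset":[0,0,0.4],"rot":[0,0,5]},
    {"jaw":0,"offset":[0,0,0.2],"rot":[0,0,5]}
  ]
}}

```text
time_s: 4.3
eef_pos: [0.5096, 0.1805, 0.1284]
eef_rot: [0.002, 0.511, 0.86, -0.002]
wrist_force: [-6.6, -13.2, 13.5]
opening: 0.146
grasp_force: 61.9
```

```bash
python3 - <<'E'
from h import *
from scipy.spatial.transform import Rotation as R
o=ctrl.get_obs();q=o["eef_rot"];Y=R.from_quat([*q[1:],q[0]]).as_matrix()
print(np.degrees(np.arctan2(Y[1,1],Y[0,1])),o["torque"],o["wrist_force"],o["q"],o["opening"])
E
```

```text
28.55176797737735 [-1.92601065  0.84604441  0.17015663] [ -6.55938443 -13.18895193  13.50791083] [ 0.12367917  0.22242089  1.78152605 -0.00535016  1.13697842 -0.37239866] 0.1459491387180073
```

Emit:
{"fn": "apply_moves", "kwargs": {
  "moves": [
    {"jaw":0,"offset":[0,0,0.2],"rot":[0,0,5]},
    {"jaw":0,"offset":[0,0,0],"rot":[0,0,5]},
    {"jaw":0,"offset":[0,0,0],"rot":[0,0,5]},
    {"jaw":0,"offset":[0,0,0],"rot":[0,0,5]},
    {"jaw":0,"offset":[0,0,0],"rot":[0,0,4]}
  ]
}}

```text
time_s: 4.92
eef_pos: [0.5098, 0.1803, 0.1278]
eef_rot: [0.002, 0.678, 0.735, -0.001]
wrist_force: [-4.2, -12.1, 9.9]
opening: 0.147
grasp_force: 61.4
```

```bash
cat > t.py <<'E'
from h import *
from scipy.spatial.transform import Rotation as R
o=ctrl.get_obs();q=o["eef_rot"];Y=R.from_quat([*q[1:],q[0]]).as_matrix()
print(np.degrees(np.arctan2(Y[1,1],Y[0,1])),o["torque"],o["wrist_force"],o["opening"])
E
python3 t.py
```

```text
4.572564703756785 [-1.92350439  0.47068382  0.22145788] [ -4.24015294 -12.07166061   9.88095185] 0.1471986727616575
```

Emit:
{"fn": "apply_moves", "kwargs": {
  "moves": [
    {"jaw":0,"offset":[0,0,0],"rot":[0,0,1]},
    {"jaw":0,"offset":[0,0,0],"rot":[0,0,1]},
    {"jaw":0,"offset":[0,0,0],"rot":[0,0,1]},
    {"jaw":0,"offset":[0,0,0],"rot":[0,0,0]},
    {"jaw":0,"offset":[0,0,0],"rot":[0,0,0]}
  ]
}}

```text
time_s: 5.55
eef_pos: [0.5098, 0.1803, 0.1278]
eef_rot: [0.002, 0.696, 0.718, -0.001]
wrist_force: [-4.7, -13.5, 9.6]
opening: 0.143
grasp_force: 61.5
```

```bash
python3 t.py
```

```text
1.7253761232512148 [-1.91495606  0.44968356  0.31532114] [ -4.71055567 -13.47297741   9.56423823] 0.1430858737541378
```

The yaw has reached the expected home position and the torque is rising against the stop. I'll release, retreat straight up and check.

Emit:
{"fn": "apply_moves", "kwargs": {
  "moves": [
    {"jaw":0.6,"offset":[0,0,0],"rot":[0,0,0]},
    {"jaw":0.6,"offset":[0,0,0],"rot":[0,0,0]},
    {"jaw":0.6,"offset":[0,0,0],"rot":[0,0,0]},
    {"jaw":0.6,"offset":[0,0,-5],"rot":[0,0,0]},
    {"jaw":0.6,"offset":[0,0,-15],"rot":[0,0,0]}
  ]
}}

```text
time_s: 6.18
eef_pos: [0.5082, 0.1832, 0.1459]
eef_rot: [-0.001, 0.696, 0.718, -0.001]
wrist_force: [-0.6, 0.4, 0.4]
opening: 0.598
grasp_force: 0.0
```

Emit:
{"fn": "apply_moves", "kwargs": {
  "moves": [
    {"jaw":0.6,"offset":[0,0,-30],"rot":[0,0,0]},
    {"jaw":0.6,"offset":[0,0,-30],"rot":[0,0,0]},
    {"jaw":0.6,"offset":[0,0,-30],"rot":[0,0,0]},
    {"jaw":0.6,"offset":[0,0,0],"rot":[0,0,0]},
    {"jaw":0.6,"offset":[0,0,0],"rot":[0,0,0]}
  ]
}}

```text
time_s: 6.8
eef_pos: [0.5085, 0.1831, 0.2357]
eef_rot: [-0.0, 0.697, 0.718, -0.0]
wrist_force: [0.4, 0.0, -0.0]
opening: 0.602
grasp_force: 0.0
```

```bash
python3 w.py pics/w2.png; python3 t.py
```

```text
[0.5085 0.1831 0.2357] [ 1.    0.03 -0.  ] [-0.  0. -1.] 6.8 0.6024055581103739
z [0.1395 0.1433 0.1447]
large_tee 0.62 [273.8, 209.9] 1865 [0.5097 0.1805 0.0134 0.0797] 2.19 yaw -87.67265
large_door 0.92 [273.0, 118.3] 49858 [0.5064 0.2521 0.1884 0.2221] 2.9 yaw -58.219288
1.7002145124540347 [0.03692755 0.01426922 0.10367217] [-0.08478358  0.35386052 -0.48576557] 0.6018111319447785
```

View pics/w2.png

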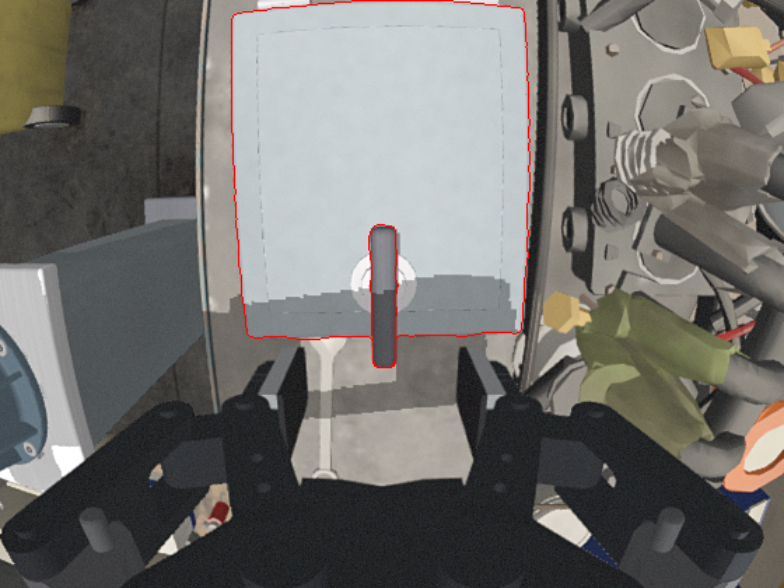

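The bar at (384,295) is at 90.6° to the door edge, which is fully home. It sank 5.3 mm, and the gripper is clear.

```bash
python3 -c "
from bench import ctrl
print(ctrl.hand_in())"
```

```text
the job is handed in; nothing more can be done
None
```

I turned the larger enclosure's T-handle fully home, to 90.6° from the door edge; the bar sank about 5 mm as the door drew down (door angle not measured directly). I then released it, never went near the smaller enclosure, and handed the job in at about 7 s; no verdict came back.

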